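# Hold the drive unit's guard open for inspection

## Robot

A 6-joint arm with a two-finger parallel gripper is mounted at the origin on the work surface. World frame = base frame: x ahead of the robot, y to its left, z up, the work surface at z = 0. Lengths are in m, angles in degrees, forces in N, time in s.
With the tool pointing down it reaches from about 0.4 to 0.825 m from the base axis. Payload 7 kg.
Tool frame: the origin (TCP) lies between the finger pads; the fingertips stand 19 mm ahead of it and the grasp point (between the pads) is the TCP; x points along the fingers, y is the direction in which the jaws open and shut, and the axes are right-handed (so a half turn about x gives the same grasp; the last joint's range is limited). The gripper opens to 88 mm and grips with 3 to 60 N. Pads are 19 mm wide; open, the fingers measure 130 mm over their backs; the gripper's body (78 mm by 193 mm) begins 47 mm behind the grasp point.
Start: joints at [-49.727, 20.546, 0.682, 0, -70.136, -16.507], TCP at [0.272, -0.618, 0.246] pointing down, gripper open.
Joint ranges: [-176.03, 176.03], [-82.01, 121.73], [-58.28, 71.71], [-173.87, 95.51], [-174.79, -0.11], [-173.66, 173.66]. Speed limits (degrees/s): [136.94, 136.94, 172.46, 180, 180, 180].

## Interface

Orientations are given as [roll, pitch, yaw] about the fixed x, y, z axes, in that order (R = Rz(yaw) Ry(pitch) Rx(roll)).
In Python, from plant import r gives the robot as it stands.
- The arm moves only by the tool send_rows, never from a script. Its argument "plan" is a list of rows, each a list of 2 entries, a list of its own where there are three numbers: the shift along the tool's x, y, z scaled (see below), then the turn, a rotation vector about the tool's x, y, z scaled (see below). A call has exactly 5 rows; each row is the pose to reach, as a shift and turn from the pose measured when the call began, along the tool's axes at that moment; what a row does not reach only later rows make up. The controller multiplies each number of a shift by 0.15 m and each number of a turn by pi/4 rad. A row lasts 1/10 s, in which the tool goes at most 50 mm and 8.59 degrees, less where a joint would pass 70% of its speed; a pose out of reach is approached as far as the arm can. A call with a number of a shift or a turn outside -1 to 1 is refused whole. A call with a gripper value outside its range is refused whole. "jaw" is the opening, from -1 (shut) to 1 (fully open), so that 0 is half open, set as the call begins (left out, the last holds). The fingers move at their own pace and stop on an object; "force" is the grip in N (left out, the last holds). Time passes only in rows, so rows that repeat a pose let the fingers close, or fill a call up. It gives the time, the measured TCP pose, the force and the opening at its end, in the units of the state.
- r.get_state(): the state, without advancing time (a new reading comes with each control period).
- r.capture(name): name is "scene" or "top" or "wrist"; returns a dict with "color" (480x640x3 uint8, red, green, blue), "range_z" (480x640 float32, m along the optical axis (not along the pixel's ray), 0 where there is no reading), "mtx" (3x3 intrinsics, pixels), "pose" (4x4, takes a point from camera to world coordinates). Camera axes: x right, y down, z forward; pixel columns grow to the right and rows downward; lengths in m; the calibration is good to about 2 mm. The wrist camera is an equidistant fisheye: a pixel r from the principal point sees the ray r / f radians off the axis. A picture is of the moment at which its call begins.
- r.close_job(): hands the job in, once; it reports no verdict.
Trained networks look in a picture, given as the dict that the camera call returned (one of the last four; its "shot" number tells which), for a name from the list of things; names that differ only in an ending like _2 or _b are one class to them, and where a whole thing is asked for, a point or a joint stands for the part that bears it (a point fixed in the world has none). Each returns a list of dicts, best first, with "score" (0 to 1); they miss things now and then, are a little off and sometimes report something else, mostly with a low value. They report only what shows in the picture. A call takes as long as a camera call. They do not tell look-alikes from the thing itself.
- r.find_in(picture, target): "uv" ([column, row] in pixels, amid what is visible of it).
- r.trace(picture, target): "mask" (480x640 bool, what is visible of it) and "uv" ([column, row] in pixels, amid what is visible of it).
The state is a dict: "time_s": time; "joints": joint angles; "qd": joint speeds; "joint_torque": joint torques, N m; "tcp_pos": TCP position; "eef_rot": TCP orientation; "contact_force": force on the tool from outside, world axes, zero at the start; "moment": the same for the moment, N m; "gripper_width": finger opening in m.
Only numpy, scipy, OpenCV 4.12 (cv2) and the standard library are available. Lean on these libraries where they do the work, as an engineer would, in place of code of your own. Each camera call takes 0.05 s, during which the arm holds its last target. There are 200 camera calls.

## Task

A screwdriver has been left lying on the closed see-through guard of the open-topped motor drive. Take it off first and lay it flat in the shallow parts tray; then lift the hinged guard by its grip and hold it open at 60 degrees from closed so that a colleague can look at the board. The guard falls shut by itself, so finish while still holding it there, and leave the bottle, the reel and the loose capacitor where they stand.

Things in the scene. Friction and masses are not known exactly. Their poses are not given: they have to be found in the camera images.
- drive: Motor drive unit, fixed to the bench: an aluminium box 170 (its x) x 200 (its y) x 90 mm high, open on top, green circuit board with capacitors inside, cooling fins on both flanks (8 mm, to 108 mm either side of the middle). Origin: centre of its underside. Its front (-x side) faces roughly the robot. The guard covers its whole top.
- guard (a joint): Guard hinge, rad: 0 closed (level on the drive), grows as the front edge is lifted; stop at 1.40; 60 degrees is 1.047. The guard is a clear plate 170 x 200 mm in a black frame, 6 mm thick, 0.24-0.36 kg, top face 96.5 mm above the bench when closed, hinged along the drive's far (+x) top edge. No spring, almost no friction: let go at any angle it falls shut.
- guard_grip (a point): Centre of the guard's grip: a black round bar along the drive's y, 32 mm long, 18 mm in diameter, flat ends, on a neck 12 mm wide, its axis 35 mm clear of the middle of the guard's front edge and 205 mm from the hinge line; 93.5 mm above the bench when closed. Pinched from above by its two flat ends, it turns between the fingers as the guard swings. The point's axes turn with the guard.
- guard_hinge (a point): Middle of the guard's hinge line, which runs along the drive's y, 85 mm beyond the drive's middle and 90.5 mm above the bench.
- driver: Loose screwdriver, black handle, thin steel blade, 180 mm long, 0.08 kg, lying on the guard within 30 degrees of the hinge direction, blade towards the drive's +y. Origin: midway along its length, on its underside; +x points along the blade. The handle, 26 mm in diameter, runs from 90 mm behind the origin up to the origin; balance point about 45 mm behind the origin.
- driver_tip (a point): Tip of the screwdriver's blade, 90 mm ahead of its origin, on its axis.
- tray: Shallow grey parts tray, fixed to the bench, empty: 260 mm (its x) x 150 mm (its y) x 30 mm high outside, walls 4 mm and floor 4 mm thick. Origin: centre of its underside. It stands on the other side of the robot's midline from the drive, left or right.
- bottle: White plastic bottle with a black cap, standing, 48 mm in diameter, 110 mm high; a bystander. Origin: centre of its underside.
- reel: Steel-grey reel standing on its flat side, 56 mm in diameter, 32 mm high; a bystander. Origin: centre of its underside.
- capacitor: Black can capacitor standing upright, 35 mm in diameter, 50 mm high; a bystander. Origin: centre of its underside.
There are look-alikes about, which are no part of the job. Several things have the shape of the driver; the one meant has the colours described above.

How it is judged (in metres and radians):
On the way, in this order (a step that is already met when the one before it is completed fails the run):
1. the screwdriver lies flat in the tray, let go, with the guard still closed (x of driver in the frame of tray between -0.126 and 0.126 m and y of driver in the frame of tray between -0.071 and 0.071 m and x of driver_tip in the frame of tray between -0.128 and 0.128 m and y of driver_tip in the frame of tray between -0.073 and 0.073 m and z of driver_tip in the frame of tray below 0.03 m and angle between driver's own x axis and vertical between 1.45 and 1.69 rad and contact force between the fingers and driver below 0.05 N and linear speed of driver below 0.05 m/s and value of joint guard below 0.1 rad), for 0.2 s.
2. the fingers hold the guard open at 60 degrees, give or take 8 (value of joint guard between 0.907 and 1.187 rad and velocity of joint guard between -0.15 and 0.15 rad/s and contact force between the fingers and guard above 0.2 N), for 0.3 s.
At the end, for the whole second after the job is handed in: The guard stands at 60 degrees from closed, give or take 8, still, with the robot's fingers on it (at least 0.2 N) and nothing else carrying it; the screwdriver lies flat (level within 7 degrees) inside the tray, let go; bottle, reel and capacitor are within 30 mm of where they stood (all of step 2 and x of driver in the frame of tray between -0.126 and 0.126 m and y of driver in the frame of tray between -0.071 and 0.071 m and x of driver_tip in the frame of tray between -0.128 and 0.128 m and y of driver_tip in the frame of tray between -0.073 and 0.073 m and z of driver_tip in the frame of tray below 0.03 m and angle between driver's own x axis and vertical between 1.45 and 1.69 rad and contact force between the fingers and driver below 0.05 N and linear speed of driver below 0.05 m/s and distance of each of bottle, reel, capacitor from where it was at the start of the episode below 0.03 m); the arm keeps its last pose, push and grip.
It fails at once if the guard is lifted (over 6 degrees) while the screwdriver is lying on it (value of joint guard above 0.1 rad and contact force between driver and guard above 0.05 N).
It fails at once if a bystander (bottle, reel or capacitor) is pushed 30 mm or more, or tipped (distance of any of bottle, reel, capacitor from where it was at the start of the episode above 0.03 m or angle between any of bottle, reel, capacitor's own z axis and vertical above 0.5 rad).
It also fails if it takes over 58 s, if anything falls off the work surface, if the arm or the gripper's body presses on something with over 40 N, if the wrist force passes 120 N, or if a joint passes its speed limit or range.

## Working session

There is one attempt and no reset: what is moved stays moved. The work goes in short steps, Python scripts to look and compute and a tool call to move; the robot and the scene stay as the last step left them, time stands still between calls to the robot, and variables do not carry over. Pictures are saved under pics/ and viewed, about 8 in all and at most 12, crops included, and the job is handed in when it is done.

Besides the shell and the picture viewer there is one more tool, called after "Call:" as a command line: name --argument value ..., lists and objects as JSON in quotes. send_rows: Moves the arm, as the interface text tells. Its arguments: {"type":"object","properties":{"plan":{"type":"array"},"jaw":{"type":"number"},"force":{"type":"number"}},"required":["plan"]}

```bash
mkdir -p pics; ls; cat > h.py <<'E'
import numpy as np, cv2
from plant import r
from scipy.spatial.transform import Rotation as R
def cap(n):
    p=r.capture(n); return p
def save(p,f,crop=None,s=1):
    im=p["color"][...,::-1]
    if crop: im=im[crop[1]:crop[3],crop[0]:crop[2]]
    cv2.imwrite("pics/"+f,cv2.resize(im,None,fx=s,fy=s,interpolation=cv2.INTER_CUBIC))
def pts(p,uv,z=None):
    "world points of pixels (pinhole); depth, or cut with plane z"
    uv=np.atleast_2d(uv).astype(float);K=p["mtx"];T=p["pose"]
    d=np.c_[(uv[:,0]-K[0,2])/K[0,0],(uv[:,1]-K[1,2])/K[1,1],np.ones(len(uv))]
    if z is None:
        d*=p["range_z"][uv[:,1].astype(int),uv[:,0].astype(int)][:,None]
        return d@T[:3,:3].T+T[:3,3]
    w=d@T[:3,:3].T
    return T[:3,3]+w*((z-T[2,3])/w[:,2])[:,None]
E
python3 - <<'E'
from h import *
np.set_printoptions(precision=3,suppress=True)
t=cap("top");s=cap("scene")
im=np.hstack([t["color"],s["color"]])
save(t,"top.png");save(s,"scene.png")
print(t["pose"],s["pose"])
for n in ["drive","guard","guard_grip","driver","tray","bottle","reel","capacitor"]:
    for nm,p in(("top",t),("scene",s)):
        for d in r.find_in(p,n)[:4]:
            print(nm,n,round(d["score"],2),np.round(d["uv"]),pts(p,np.clip(d["uv"],0,[639,479]))[0])
E
```

```text
pics
[[ 0.023 -0.998  0.059  0.474]
 [-1.    -0.023  0.009  0.001]
 [-0.008 -0.059 -0.998  1.314]
 [ 0.     0.     0.     1.   ]] [[ 0.069  0.807 -0.587  1.189]
 [ 0.998 -0.05   0.048 -0.056]
 [ 0.009 -0.589 -0.808  1.002]
 [ 0.     0.     0.     1.   ]]
top drive 0.61 [389. 233.] [ 0.585 -0.188  0.092]
scene drive 0.79 [237. 277.] [ 0.614 -0.195  0.091]
top guard 0.72 [389. 232.] [ 0.587 -0.186  0.097]
top guard 0.18 [388. 234.] [ 0.581 -0.185  0.095]
scene guard 0.82 [240. 271.] [ 0.6   -0.191  0.092]
top guard_grip 0.68 [391. 228.] [ 0.595 -0.191  0.095]
top guard_grip 0.6 [310. 188.] [0.694 0.003 0.05 ]
scene guard_grip 0.72 [239. 271.] [ 0.6   -0.191  0.092]
top driver 0.85 [317. 319.] [ 0.371 -0.022  0.028]
top driver 0.66 [412. 242.] [ 0.561 -0.238  0.12 ]
scene driver 0.97 [211. 252.] [ 0.563 -0.248  0.116]
scene driver 0.77 [316. 210.] [ 0.385 -0.018  0.022]
top tray 0.78 [236. 228.] [0.596 0.188 0.005]
scene tray 0.69 [408. 283.] [0.6   0.182 0.002]
top bottle 0.89 [131. 240.] [0.554 0.422 0.103]
scene bottle 0.64 [518. 250.] [0.572 0.425 0.072]
top reel 0.86 [471. 269.] [ 0.505 -0.401  0.032]
top reel 0.32 [392. 228.] [ 0.595 -0.194  0.095]
scene reel 0.6 [144. 260.] [ 0.515 -0.418  0.029]
top capacitor 0.77 [308. 189.] [0.692 0.008 0.049]
scene capacitor 0.72 [332. 321.] [ 0.709 -0.002  0.05 ]
```

View pics/top.png

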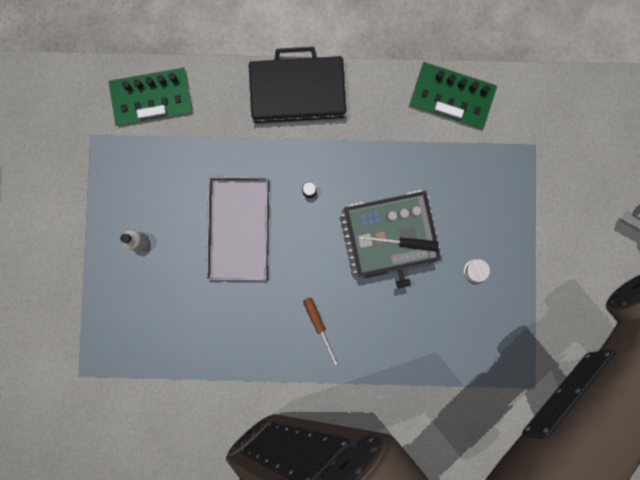

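View pics/scene.png

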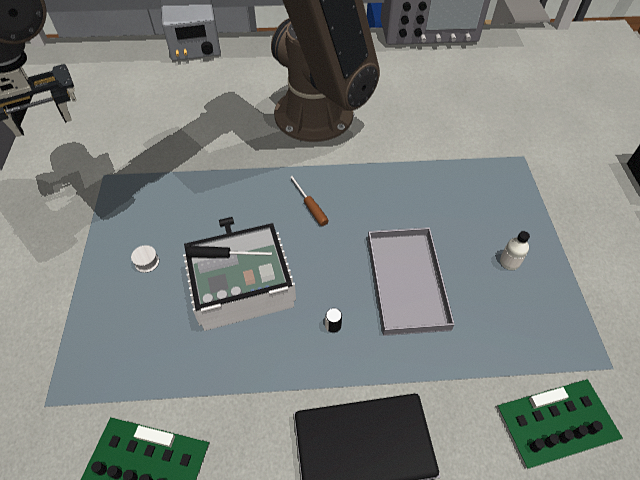

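The scene shows the black-handled driver on the guard: handle (437,244)→(400,241), blade tip (362,238). The only loose look-alike is the orange-handled one at (317,319), which doesn't match. The grip is at (402,284), the tray at (239,229), the bottle at (133,240), the reel at (477,270) and the capacitor at (309,189). Next I'll measure poses and take a close crop of the chosen driver.

```bash
python3 - <<'E'
from h import *
np.set_printoptions(precision=4,suppress=True)
t=cap("top");s=cap("scene")
def rect(p,m,z):
    c=max(cv2.findContours(m.astype(np.uint8),0,1)[0],key=cv2.contourArea)[:,0]
    w=pts(p,c,z)[:,:2].astype(np.float32)
    return cv2.minAreaRect(w*1000)
for nm,p in(("top",t),("scene",s)):
    for n,z in(("tray",.03),("guard",.0965),("drive",.09)):
        for d in r.trace(p,n)[:2]: print(nm,n,round(d["score"],2),d["mask"].sum(),rect(p,d["mask"],z))
    for n,z in(("driver",.1095),("guard_grip",.0935)):
        for d in r.trace(p,n)[:3]:
            m=d["mask"];v,u=np.nonzero(m);w=pts(p,np.c_[u,v],z);
            print(nm,n,round(d["score"],2),m.sum(),d["uv"],rect(p,m,z))
    # dark handle by depth above guard
    v,u=np.mgrid[0:480,0:640];uv=np.c_[u.ravel(),v.ravel()];P=pts(p,uv);col=p["color"].reshape(-1,3)
    k=(P[:,2]>.106)&(P[:,2]<.13)&(abs(P[:,0]-.58)<.15)&(abs(P[:,1]+.2)<.15)
    Q=P[k];c=Q.mean(0);e=np.linalg.svd(Q[:,:2]-c[:2])[2][0] if len(Q)<4000 else 0
    print(nm,"handle",k.sum(),c,e,Q.min(0),Q.max(0),np.percentile((Q[:,:2]-c[:2])@e,[1,99]))
save(t,"crop.png",(330,170,460,300),5)
E
```

```text
top tray 0.65 6289 ((593.07421875, 182.814453125), (258.5570373535156, 155.55763244628906), 1.2404510974884033)
top guard 0.87 5658 ((563.0667114257812, -198.23165893554688), (216.16781616210938, 201.01646423339844), 12.465269088745117)
top drive 0.85 6223 ((563.2872924804688, -195.44166564941406), (219.06246948242188, 215.89939880371094), 14.030291557312012)
top driver 0.94 520 [412.0, 242.2] ((560.927490234375, -209.32102966308594), (180.8425750732422, 25.87360382080078), 85.55248260498047)
top driver 0.9 443 [313.8, 315.4] ((354.201416015625, -31.270023345947266), (160.37867736816406, 24.922775268554688), 27.95256805419922)
top guard_grip 0.82 5647 [391.4, 230.7] ((563.1337890625, -199.7103729248047), (216.0868682861328, 200.83457946777344), 13.096973419189453)
top handle 513 [ 0.5589 -0.235   0.1165] [-0.1008 -0.9949] [ 0.5425 -0.2981  0.1061] [ 0.574  -0.1194  0.1287] [-0.1117  0.061 ]
scene tray 0.69 7147 ((600.7100830078125, 177.50537109375), (273.57513427734375, 155.36599731445312), 0.6937205195426941)
scene guard 0.65 5903 ((566.7493896484375, -201.29302978515625), (219.5288
[... 152 characters left out ...]
), 14.058549880981445)
scene driver 0.89 315 [316.2, 210.2] ((459.479736328125, -21.423505783081055), (91.48135375976562, 25.404977798461914), 24.344085693359375)
scene driver 0.68 7141 [408.2, 282.7] ((648.9202880859375, 158.750732421875), (253.21832275390625, 142.78306579589844), 0.7723168730735779)
scene driver 0.67 634 [212.1, 248.8] ((565.4013671875, -213.5269012451172), (182.7265625, 30.68702507019043), 82.93565368652344)
scene guard_grip 0.67 6052 [239.2, 268.5] ((565.3544921875, -202.2236328125), (223.85491943359375, 201.80482482910156), 12.919443130493164)
scene handle 582 [ 0.5646 -0.2397  0.1153] [0.061  0.9981] [ 0.546  -0.3019  0.106 ] [ 0.575  -0.1226  0.1244] [-0.0605  0.1112]
```

View pics/crop.png

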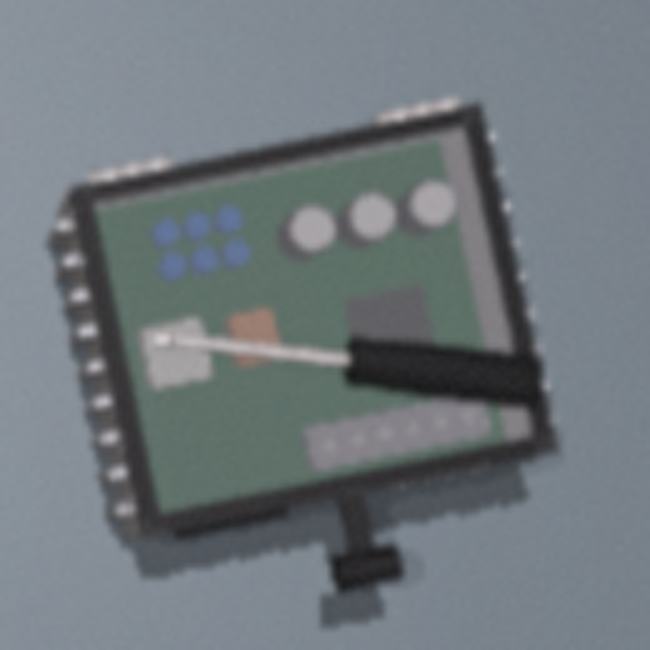

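The crop confirms it: black handle, steel blade, tip at about (0.57,-0.12), butt at about (0.556,-0.30) and yaw about 85°. The tray centre is (0.595,0.182) with yaw about 1°, and the drive's yaw is about 13°. I'll now write a goal-to-rows helper.

```bash
cat >> h.py <<'E'
def go(pos,yyaw,pitch=0):
    "tool down, tool y-axis at world yaw yyaw (deg); prints scaled shift/turn from the present pose"
    s=r.get_state();R0=R.from_euler("xyz",s["eef_rot"],degrees=True);p0=np.array(s["tcp_pos"])
    y=np.deg2rad(yyaw);yv=np.array([np.cos(y),np.sin(y),0]);x=np.array([0,0,-1.]);
    Rt=R.from_matrix(np.c_[x,yv,np.cross(x,yv)])
    yv0=R0.as_matrix()[:,1]
    print("t",s["time_s"],"tcp",np.round(p0,4),"tool-y yaw",np.degrees(np.arctan2(yv0[1],yv0[0])).round(1),"toolx",R0.as_matrix()[:,0].round(3),"w",s["gripper_width"],"j",np.round(s["joints"],0),"F",np.round(s["contact_force"],1))
    print("shift",np.round(R0.inv().apply(np.array(pos)-p0)/.15,3),"turn",np.round((R0.inv()*Rt).as_rotvec()/(np.pi/4),3))
E
python3 - <<'E'
from h import *
go((.559,-.256,.25),-5)
go((.559,-.256,.25),175)
E
```

```text
t 1.5 tcp [ 0.272  -0.6177  0.2456] tool-y yaw 113.8 toolx [-0.  0. -1.] w 0.08770861323217544 j [-50.  21.   1.   0. -70. -17.] F [ 0.1 -0.2  1.1]
shift [-0.03   1.436  2.723] turn [ 2.639 -0.     0.   ]
t 1.5 tcp [ 0.272  -0.6177  0.2456] tool-y yaw 113.8 toolx [-0.  0. -1.] w 0.08770861323217544 j [-50.  21.   1.   0. -70. -17.] F [ 0.1 -0.2  1.1]
shift [-0.03   1.436  2.723] turn [-1.361 -0.    -0.   ]
```

Call:
send_rows --plan '[[[0, 0.1, 0.2], [0, 0, 0]], [[0, 0.2, 0.4], [0, 0, 0]], [[0, 0.3, 0.6], [0, 0, 0]], [[0, 0.4, 0.8], [0, 0, 0]], [[0, 0.5, 1.0], [0, 0, 0]]]' --jaw 1

```text
time_s: 2.0
tcp_pos: [0.3798, -0.4876, 0.2457]
eef_rot: [-59.1, 90.0, -35.4]
contact_force: [0.1, -0.2, -0.3]
gripper_width: 0.0873
```

Call:
send_rows --plan '[[[0, 0.1, 0.2], [0, 0, 0]], [[0, 0.2, 0.4], [0, 0, 0]], [[0, 0.3, 0.6], [0, 0, 0]], [[0, 0.4, 0.8], [0, 0, 0]], [[0, 0.5, 1.0], [0, 0, 0]]]'

```text
time_s: 2.5
tcp_pos: [0.4876, -0.3574, 0.2459]
eef_rot: [-53.5, 90.0, -29.8]
contact_force: [0.6, -1.0, 0.0]
gripper_width: 0.0876
```

Call:
send_rows --plan '[[[0, 0.1, 0.15], [-0.15, 0, 0]], [[0, 0.2, 0.3], [-0.3, 0, 0]], [[0, 0.3, 0.5], [-0.45, 0, 0]], [[0, 0.4, 0.6], [-0.6, 0, 0]], [[0, 0.45, 0.7], [-0.7, 0, 0]]]'

```text
time_s: 3.0
tcp_pos: [0.557, -0.2518, 0.2461]
eef_rot: [-71.1, 90.0, -15.5]
contact_force: [-0.3, -0.4, -0.3]
gripper_width: 0.0875
```

```bash
python3 - <<'E'
from h import *
go((.559,-.256,.25),175)
E
```

```text
t 3.0 tcp [ 0.557  -0.2518  0.2461] tool-y yaw 145.6 toolx [ 0.001 -0.    -1.   ] w 0.08747152618225808 j [ -6.  15.  -8.   0. -68. -28.] F [-0.3 -0.4 -0.3]
shift [-0.026 -0.027 -0.016] turn [-0.654  0.     0.001]
```

Call:
send_rows --plan '[[[0, 0, 0], [-0.13, 0, 0]], [[0, -0.01, 0], [-0.27, 0, 0]], [[0, -0.02, 0], [-0.4, 0, 0]], [[0, -0.03, -0.02], [-0.53, 0, 0]], [[0, -0.03, -0.02], [-0.65, 0, 0]]]'

```text
time_s: 3.5
tcp_pos: [0.559, -0.257, 0.2461]
eef_rot: [-103.4, 90.0, -18.3]
contact_force: [-0.0, 0.5, 0.1]
gripper_width: 0.0878
```

```bash
python3 - <<'E'
from h import *
np.set_printoptions(precision=4,suppress=True)
w=cap("wrist");save(w,"wrist1.png");print(w["mtx"],w["pose"])
def wp(p,uv,z):
    uv=np.atleast_2d(uv).astype(float);K=p["mtx"];a=(uv-K[:2,2])/[K[0,0],K[1,1]];th=np.linalg.norm(a,axis=1)
    d=np.c_[np.sin(th)[:,None]*a/th[:,None],np.cos(th)]@p["pose"][:3,:3].T
    return p["pose"][:3,3]+d*((z-p["pose"][2,3])/d[:,2])[:,None]
for n,z in(("driver",.1095),("guard",.0965)):
    for d in r.trace(w,n)[:2]:
        c=max(cv2.findContours(d["mask"].astype(np.uint8),0,1)[0],key=cv2.contourArea)[:,0]
        print(n,d["score"],d["uv"],cv2.minAreaRect((wp(w,c,z)[:,:2]*1000).astype(np.float32)))
go((.559,-.256,.25),175)
E
cat >> h.py <<'E'
def wp(p,uv,z):
    uv=np.atleast_2d(uv).astype(float);K=p["mtx"];a=(uv-K[:2,2])/[K[0,0],K[1,1]];th=np.linalg.norm(a,axis=1)
    d=np.c_[np.sin(th)[:,None]*a/th[:,None],np.cos(th)]@p["pose"][:3,:3].T
    return p["pose"][:3,3]+d*((z-p["pose"][2,3])/d[:,2])[:,None]
E
```

```text
[[371.6483   0.     319.6955]
 [  0.     371.6483 235.6279]
 [  0.       0.       1.    ]] [[-0.9962  0.0834  0.0238  0.5525]
 [ 0.0868  0.9638  0.2523 -0.3255]
 [-0.0019  0.2534 -0.9674  0.3848]
 [ 0.      0.      0.      1.    ]]
driver 0.89 [320.4, 233.4] ((557.2872314453125, -251.05270385742188), (99.38121032714844, 25.541433334350586), 84.55665588378906)
t 3.65 tcp [ 0.559  -0.2568  0.2461] tool-y yaw 174.7 toolx [ 0.001 -0.    -1.   ] w 0.08772880525308979 j [ -7.  15.  -7.   0. -68.   1.] F [-0.1  0.  -0.2]
shift [-0.026  0.001  0.006] turn [-0.006 -0.     0.001]
```

View pics/wrist1.png

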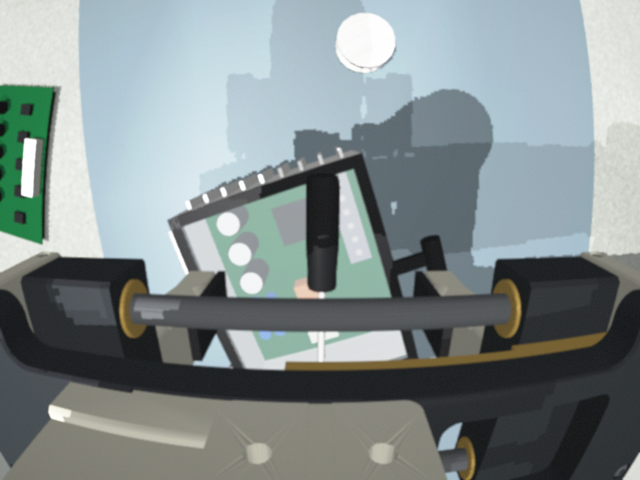

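Wrist view: the black handle lies along column ~322, rows 175–290, centred between the fingers and square to the jaws. The grip is at (432,250), clear of the fingers. I'm descending to z≈0.120, which puts the fingertips 4 mm over the guard.

Call:
send_rows --plan '[[[0.2, 0, 0], [0, 0, 0]], [[0.4, 0.01, 0], [0, 0, 0]], [[0.6, 0.01, 0], [0, 0, 0]], [[0.75, 0.01, 0], [0, 0, 0]], [[0.84, 0.01, 0], [0, 0, 0]]]' --jaw 0.3

```text
time_s: 4.15
tcp_pos: [0.5567, -0.2565, 0.1182]
eef_rot: [84.1, 89.9, 168.6]
contact_force: [0.3, -0.3, -0.4]
gripper_width: 0.0584
```

Call:
send_rows --plan '[[[0, 0, 0], [0, 0, 0]], [[0, 0, 0], [0, 0, 0]], [[0, 0, 0], [0, 0, 0]], [[0, 0, 0], [0, 0, 0]], [[0, 0, 0], [0, 0, 0]]]' --jaw -1 --force 20

```text
time_s: 4.65
tcp_pos: [0.5573, -0.2566, 0.1192]
eef_rot: [-86.0, 90.0, -1.4]
contact_force: [-0.2, 0.4, 3.4]
gripper_width: 0.0246
```

Call:
send_rows --plan '[[[0, 0, 0], [0, 0, 0]], [[0, 0, 0], [0, 0, 0]], [[0, 0, 0], [0, 0, 0]], [[-0.02, 0, 0], [0, 0, 0]], [[-0.06, 0, 0], [0, 0, 0]]]'

```text
time_s: 5.15
tcp_pos: [0.5569, -0.2565, 0.128]
eef_rot: [82.0, 89.9, 166.6]
contact_force: [-0.4, 0.1, -0.2]
gripper_width: 0.0244
```

Held at 24.4 mm width. Lifting 100 mm, then checking.

Call:
send_rows --plan '[[[-0.1, 0, 0], [0, 0, 0]], [[-0.25, 0, 0], [0, 0, 0]], [[-0.4, 0, 0], [0, 0, 0]], [[-0.55, 0, 0], [0, 0, 0]], [[-0.67, 0, 0], [0, 0, 0]]]'

```text
time_s: 5.65
tcp_pos: [0.5573, -0.2567, 0.2306]
eef_rot: [-107.0, 90.0, -22.5]
contact_force: [-0.0, -0.3, -0.2]
gripper_width: 0.0243
```

```bash
python3 - <<'E'
from h import *
np.set_printoptions(precision=4,suppress=True)
s=cap("scene");w=cap("wrist")
a=cv2.resize(s["color"][150:350,100:420],(640,400));b=cv2.resize(w["color"],(533,400))[:, :160*3+53]
cv2.imwrite("pics/lift.png",np.vstack([a,cv2.resize(w["color"][100:400,100:540],(640,200+0))])[...,::-1])
go((.595,.183,.23),90)
E
```

```text
t 5.75 tcp [ 0.5584 -0.2571  0.2321] tool-y yaw 174.6 toolx [ 0.004 -0.001 -1.   ] w 0.024192516286825227 j [ -7.  15.  -9.   0. -66.   1.] F [ 0.2 -0.9 -0.6]
shift [0.011 0.034 2.944] turn [1.88  0.003 0.005]
```

View pics/lift.png

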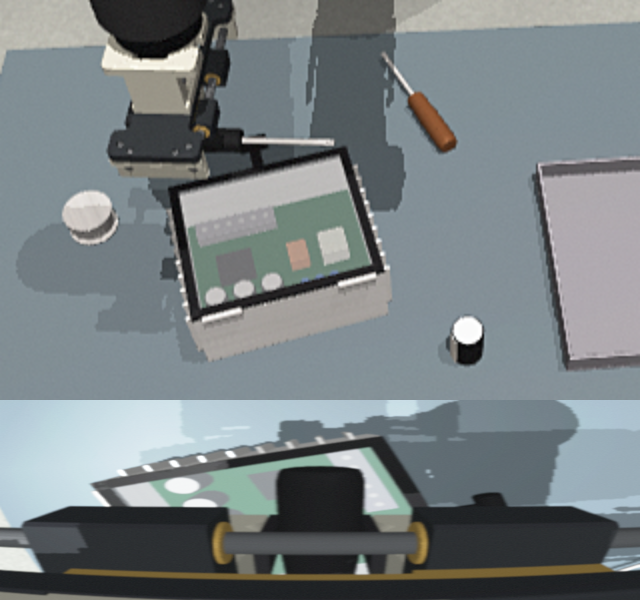

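Upper half: the driver is held level, blade out to the right over the guard, and the guard is still closed. Carrying it over to the tray.

Call:
send_rows --plan '[[[0, 0, 0.15], [0, 0, 0]], [[0, 0, 0.35], [0, 0, 0]], [[0, 0, 0.55], [0, 0, 0]], [[0, 0, 0.75], [0, 0, 0]], [[0, 0, 0.95], [0, 0, 0]]]'

```text
time_s: 6.25
tcp_pos: [0.5715, -0.114, 0.2314]
eef_rot: [-102.9, 89.8, -18.3]
contact_force: [0.6, 0.6, -0.8]
gripper_width: 0.0242
```

Call:
send_rows --plan '[[[0, 0, 0.2], [0.1, 0, 0]], [[0, 0, 0.4], [0.2, 0, 0]], [[0, 0, 0.6], [0.35, 0, 0]], [[0, 0, 0.8], [0.5, 0, 0]], [[0, 0.05, 1.0], [0.65, 0, 0]]]'

```text
time_s: 6.75
tcp_pos: [0.5782, 0.0372, 0.2304]
eef_rot: [-83.2, 89.8, -28.1]
contact_force: [0.8, -0.3, -1.0]
gripper_width: 0.0243
```

```bash
python3 - <<'E'
from h import *
go((.55,.183,.20),91)
E
```

```text
t 6.75 tcp [0.5782 0.0372 0.2304] tool-y yaw 145.0 toolx [ 0.003 -0.001 -1.   ] w 0.02427022374188569 j [ 23.  12. -13.   0. -65. -58.] F [ 0.8 -0.3 -1. ]
shift [0.201 0.712 0.688] turn [1.201 0.002 0.003]
```

Call:
send_rows --plan '[[[0.02, 0.14, 0.14], [0.15, 0, 0]], [[0.04, 0.28, 0.28], [0.3, 0, 0]], [[0.06, 0.42, 0.42], [0.45, 0, 0]], [[0.1, 0.56, 0.55], [0.6, 0, 0]], [[0.1, 0.71, 0.69], [0.75, 0, 0]]]'

```text
time_s: 7.25
tcp_pos: [0.5492, 0.1838, 0.2137]
eef_rot: [-92.7, 89.9, -71.8]
contact_force: [0.5, 0.3, -1.1]
gripper_width: 0.0244
```

```bash
python3 - <<'E'
from h import *
go((.55,.183,.20),91)
E
```

```text
t 7.25 tcp [0.5492 0.1838 0.2137] tool-y yaw 111.0 toolx [ 0.001 -0.002 -1.   ] w 0.024433957512330483 j [  38.   13.  -14.    0.  -63. -107.] F [ 0.5  0.3 -1.1]
shift [ 0.092 -0.006  0.003] turn [0.444 0.    0.003]
```

Call:
send_rows --plan '[[[0.1, 0, 0], [0.11, 0, 0]], [[0.2, 0, 0], [0.22, 0, 0]], [[0.3, 0, 0], [0.33, 0, 0]], [[0.4, 0, 0], [0.44, 0, 0]], [[0.5, 0, 0], [0.44, 0, 0]]]'

```text
time_s: 7.75
tcp_pos: [0.5489, 0.1835, 0.1376]
eef_rot: [-89.6, 89.8, -88.6]
contact_force: [-0.5, 0.9, -0.8]
gripper_width: 0.0242
```

```bash
python3 - <<'E'
from h import *
s=cap("scene")
save(s,"tray.png",(300,180,500,360),3)
go((.55,.183,.029),91)
E
```

```text
t 7.8 tcp [0.5476 0.1828 0.135 ] tool-y yaw 91.1 toolx [-0.003 -0.004 -1.   ] w 0.024337736909177076 j [  38.   17.  -20.    0.  -53. -127.] F [-1.4  0.3 -3.1]
shift [0.706 0.004 0.019] turn [ 0.002 -0.004  0.005]
```

View pics/tray.png

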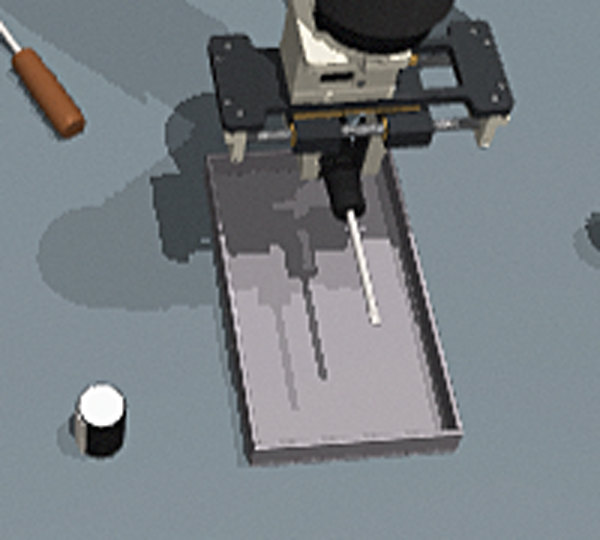

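The driver hangs level over the tray with its blade along the tray's length. The tip shows at crop (375,322), with plenty of room to the walls. Lowering.

Call:
send_rows --plan '[[[0.2, 0, 0.02], [0, 0, 0]], [[0.4, 0, 0.02], [0, 0, 0]], [[0.55, 0, 0.02], [0, 0, 0]], [[0.62, 0, 0.02], [0, 0, 0]], [[0.66, 0, 0.02], [0, 0, 0]]]'

```text
time_s: 8.3
tcp_pos: [0.55, 0.1822, 0.0352]
eef_rot: [-131.2, 89.6, -130.1]
contact_force: [0.2, 0.2, -0.6]
gripper_width: 0.0245
```

Call:
send_rows --plan '[[[0.01, 0, 0], [0, 0, 0]], [[0.02, 0, 0], [0, 0, 0]], [[0.03, 0, 0], [0, 0, 0]], [[0.04, 0, 0], [0, 0, 0]], [[0.04, 0, 0], [0, 0, 0]]]'

```text
time_s: 8.8
tcp_pos: [0.5501, 0.1823, 0.0295]
eef_rot: [-130.4, 89.6, -129.3]
contact_force: [-0.2, -1.1, -1.1]
gripper_width: 0.0242
```

Call:
send_rows --plan '[[[0.005, 0, 0], [0, 0, 0]], [[0.01, 0, 0], [0, 0, 0]], [[0.015, 0, 0], [0, 0, 0]], [[0.02, 0, 0], [0, 0, 0]], [[0.02, 0, 0], [0, 0, 0]]]'

```text
time_s: 9.3
tcp_pos: [0.5501, 0.1822, 0.0267]
eef_rot: [-129.6, 89.6, -128.5]
contact_force: [-0.8, 0.7, 3.4]
gripper_width: 0.0243
```

Touching the tray floor (3.4 N up). Opening moderately, then rising.

Call:
send_rows --plan '[[[0, 0, 0], [0, 0, 0]], [[0, 0, 0], [0, 0, 0]], [[0, 0, 0], [0, 0, 0]], [[0, 0, 0], [0, 0, 0]], [[0, 0, 0], [0, 0, 0]]]' --jaw 0.3

```text
time_s: 9.8
tcp_pos: [0.5501, 0.1822, 0.0267]
eef_rot: [-129.4, 89.6, -128.3]
contact_force: [0.4, -0.8, 0.1]
gripper_width: 0.0556
```

Call:
send_rows --plan '[[[-0.1, 0, 0], [0, 0, 0]], [[-0.3, 0, 0], [0, 0, 0]], [[-0.55, 0, 0], [0, 0, 0]], [[-0.8, 0, 0], [0, 0, 0]], [[-1, 0, 0], [0, 0, 0]]]'

```text
time_s: 10.3
tcp_pos: [0.551, 0.1831, 0.179]
eef_rot: [-121.6, 89.7, -120.5]
contact_force: [0.5, 0.8, 0.4]
gripper_width: 0.0566
```

```bash
python3 - <<'E'
from h import *
np.set_printoptions(precision=4,suppress=True)
go((.469,-.222,.20),103)
t=cap("top");s=cap("scene");w=cap("wrist")
cv2.imwrite("pics/placed.png",np.hstack([cv2.resize(s["color"][180:360,300:500],(400,360)),cv2.resize(t["color"][160:310,180:340],(384,360))])[...,::-1])
for nm,p,z in(("top",t,.017),("scene",s,.017)):
    for d in r.trace(p,"driver")[:3]:
        c=max(cv2.findContours(d["mask"].astype(np.uint8),0,1)[0],key=cv2.contourArea)[:,0]
        print(nm,d["score"],d["uv"],cv2.minAreaRect((pts(p,c,z)[:,:2]*1000).astype(np.float32)))
# grip via dark blob in top near estimate
from numpy.linalg import norm
for nm,p in(("top",t),("scene",s)):
    v,u=np.mgrid[0:480,0:640];P=pts(p,np.c_[u.ravel(),v.ravel()])
    a=np.radians(13);ex=np.array([np.cos(a),np.sin(a)]);ey=np.array([-ex[1],ex[0]])
    q=P[:,:2]-[.469,-.222];k=(P[:,2]>.085)&(P[:,2]<.115)&(abs(q@ex)<.02)&(abs(q@ey)<.035)
    print(nm,k.sum(),P[k].mean(0),np.percentile(q[k]@ex,[2,50,98]),np.percentile(q[k]@ey,[2,50,98]))
E
```

```text
t 10.3 tcp [0.551  0.1831 0.179 ] tool-y yaw 91.1 toolx [-0.002 -0.004 -1.   ] w 0.05661925530288779 j [  38.   15.  -17.    0.  -59. -127.] F [0.5 0.8 0.4]
shift [-0.127 -2.69  -0.6  ] turn [-0.264 -0.004  0.005]
top 0.68 [235.4, 257.7] ((517.6676025390625, 184.69265747070312), (17.63016128540039, 25.299694061279297), 1.3159232139587402)
top 0.61 [316.2, 317.9] ((340.64703369140625, -32.23773193359375), (177.37619018554688, 26.653886795043945), 25.340232849121094)
scene 0.88 [314.4, 209.4] ((348.2514953613281, -35.21420669555664), (182.27340698242188, 29.355791091918945), 25.991119384765625)
scene 0.62 [405.4, 264.6] ((594.6393432617188, 180.75404357910156), (184.0587615966797, 24.412609100341797), 0.14707791805267334)
top 142 [ 0.4692 -0.2199  0.098 ] [-0.0115 -0.0004  0.0183] [-0.0137  0.002   0.0171]
scene 130 [ 0.4722 -0.2237  0.0969] [-0.0089  0.0028  0.0185] [-0.0173 -0.0025  0.0125]
```

View pics/placed.png

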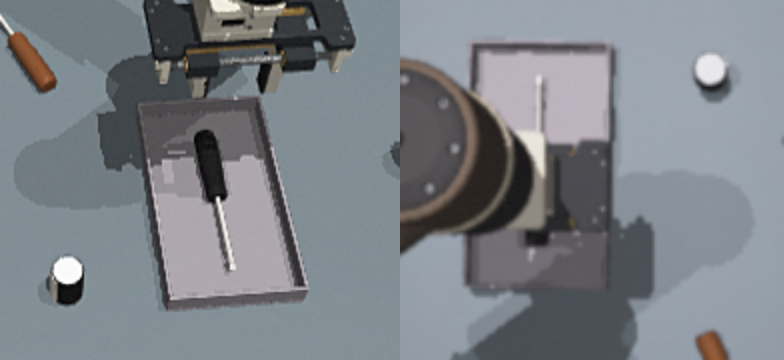

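The driver lies flat and released at the tray's centre (0.595,0.181), blade along the tray. Next, above the grip at about (0.470,-0.222).

Call:
send_rows --plan '[[[-0.05, -0.2, -0.05], [0, 0, 0]], [[-0.1, -0.4, -0.1], [0, 0, 0]], [[-0.15, -0.6, -0.15], [0, 0, 0]], [[-0.2, -0.8, -0.2], [0, 0, 0]], [[-0.25, -1, -0.25], [0, 0, 0]]]' --jaw 0.4

```text
time_s: 11.05
tcp_pos: [0.5147, 0.031, 0.2133]
eef_rot: [-141.9, 89.5, -140.8]
contact_force: [0.3, -0.6, 0.0]
gripper_width: 0.0615
```

Call:
send_rows --plan '[[[0, -0.2, -0.05], [0, 0, 0]], [[0, -0.4, -0.1], [0, 0, 0]], [[0, -0.6, -0.15], [0, 0, 0]], [[0, -0.8, -0.2], [0, 0, 0]], [[0, -1, -0.25], [0, 0, 0]]]'

```text
time_s: 11.55
tcp_pos: [0.4789, -0.1209, 0.213]
eef_rot: [-149.6, 89.4, -148.5]
contact_force: [1.3, 0.2, -0.7]
gripper_width: 0.0617
```

Call:
send_rows --plan '[[[0, -0.15, 0], [-0.05, 0, 0]], [[0, -0.3, 0], [-0.1, 0, 0]], [[0, -0.5, -0.05], [-0.15, 0, 0]], [[0, -0.65, -0.1], [-0.2, 0, 0]], [[0, -0.69, -0.1], [-0.26, 0, 0]]]'

```text
time_s: 12.05
tcp_pos: [0.4643, -0.2263, 0.212]
eef_rot: [-170.2, 89.2, -157.4]
contact_force: [0.1, -0.1, 0.2]
gripper_width: 0.0613
```

```bash
python3 - <<'E'
from h import *
np.set_printoptions(precision=4,suppress=True)
w=cap("wrist");save(w,"wrist2.png")
go((.470,-.222,.0935),103)
E
```

```text
t 12.1 tcp [ 0.4648 -0.2262  0.2121] tool-y yaw 103.0 toolx [-0.013 -0.006 -1.   ] w 0.06145528640254422 j [ -4.   7. -22.   0. -62. -73.] F [ 0.5 -1.  -0.4]
shift [0.79  0.022 0.051] turn [-0.001 -0.017  0.003]
```

View pics/wrist2.png

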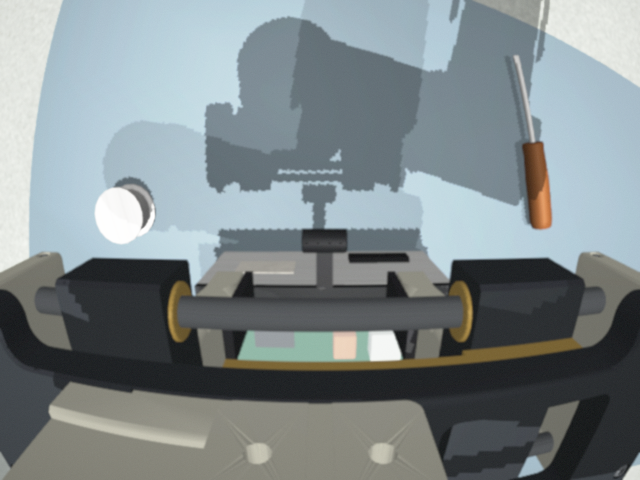

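```bash
python3 - <<'E'
from h import *
np.set_printoptions(precision=4,suppress=True)
w=cap("wrist")
P=wp(w,[[303,241],[347,241],[325,231],[325,251],[325,241]],.097);print(P)
c=P[4];go((c[0],c[1],.0935),103)
E
```

```text
[[ 0.4681 -0.2388  0.097 ]
 [ 0.4611 -0.2084  0.097 ]
 [ 0.4575 -0.2253  0.097 ]
 [ 0.4718 -0.2219  0.097 ]
 [ 0.4646 -0.2236  0.097 ]]
t 12.15 tcp [ 0.465  -0.2255  0.2122] tool-y yaw 102.8 toolx [-0.012 -0.005 -1.   ] w 0.061409155788865064 j [ -4.   7. -22.   0. -62. -74.] F [-0.9  0.4  0.1]
shift [0.791 0.015 0.011] turn [-0.006 -0.017  0.003]
```

The grip is seen at (325,241), 31 mm long as expected, and centred between the fingers. Descending and pinching its ends.

Call:
send_rows --plan '[[[0.2, 0, 0], [0, -0.005, 0]], [[0.4, 0.01, 0.01], [0, -0.01, 0]], [[0.6, 0.02, 0.03], [0, -0.015, 0]], [[0.74, 0.02, 0.03], [0, -0.015, 0]], [[0.79, 0.02, 0.03], [0, -0.015, 0]]]'

```text
time_s: 12.65
tcp_pos: [0.4655, -0.2213, 0.0908]
eef_rot: [-173.3, 89.6, -160.6]
contact_force: [0.1, -0.5, 0.5]
gripper_width: 0.0612
```

Call:
send_rows --plan '[[[0, 0, 0], [0, 0, 0]], [[0, 0, 0], [0, 0, 0]], [[0, 0, 0], [0, 0, 0]], [[0, 0, 0], [0, 0, 0]], [[0, 0, 0], [0, 0, 0]]]' --jaw -1 --force 20

```text
time_s: 13.15
tcp_pos: [0.4665, -0.2228, 0.0921]
eef_rot: [-142.0, 89.7, -129.3]
contact_force: [1.6, -10.5, -2.2]
gripper_width: 0.0321
```

```bash
python3 - <<'E'
from h import *
s=r.get_state();print(s["tcp_pos"],s["contact_force"],s["moment"])
go(s["tcp_pos"],103)
R0=R.from_euler("xyz",s["eef_rot"],degrees=True);p0=np.array(s["tcp_pos"])
e=np.array([np.cos(np.radians(13)),np.sin(np.radians(13)),0]);z=np.array([0,0,1])
for a in range(5,65,5):
    b=np.radians(a+.84);b0=np.radians(.84);d=.205*((np.cos(b0)-np.cos(b))*e+(np.sin(b)-np.sin(b0))*z)
    print(a,np.round(R0.inv().apply(d)/.15,3),np.round(p0+d,3))
E
```

```text
[ 0.46652979 -0.22277669  0.09212806] [  1.579089   -10.4501927   -2.22014292] [-3.52063966e+00 -4.36843882e-01 -7.15757763e-04]
t 13.15 tcp [ 0.4665 -0.2228  0.0921] tool-y yaw 102.7 toolx [-0.004 -0.004 -1.   ] w 0.03206761520057214 j [ -4.  15. -31.   0. -45. -74.] F [  1.6 -10.5  -2.2]
shift [0. 0. 0.] turn [-0.006 -0.006  0.004]
5 [-0.119 -0.     0.006] [ 0.468 -0.223  0.11 ]
10 [-0.237 -0.001  0.023] [ 0.47  -0.222  0.128]
15 [-0.353 -0.001  0.05 ] [ 0.474 -0.221  0.145]
20 [-0.467 -0.001  0.087] [ 0.48  -0.22   0.162]
25 [-0.576 -0.001  0.134] [ 0.486 -0.218  0.178]
30 [-0.681 -0.002  0.19 ] [ 0.495 -0.216  0.194]
35 [-0.781 -0.002  0.255] [ 0.504 -0.214  0.209]
40 [-0.875 -0.002  0.329] [ 0.515 -0.212  0.223]
45 [-0.962 -0.002  0.41 ] [ 0.527 -0.209  0.236]
50 [-1.042e+00 -1.000e-03  4.990e-01] [ 0.54  -0.206  0.248]
55 [-1.114e+00 -1.000e-03  5.940e-01] [ 0.554 -0.203  0.259]
60 [-1.177e+00 -1.000e-03  6.950e-01] [ 0.569 -0.199  0.268]
```

Pinched at 32.1 mm, which is the grip's length. The lift starts gently along the arc, with a small sideways correction.

Call:
send_rows --plan '[[[-0.03, -0.005, 0], [0, 0, 0]], [[-0.07, -0.01, 0.003], [0, 0, 0]], [[-0.12, -0.01, 0.006], [0, 0, 0]], [[-0.18, -0.01, 0.014], [0, 0, 0]], [[-0.237, -0.01, 0.023], [0, 0, 0]]]'

```text
time_s: 13.65
tcp_pos: [0.4701, -0.2222, 0.1281]
eef_rot: [-154.9, 89.7, -142.2]
contact_force: [2.0, 6.1, -2.7]
gripper_width: 0.0321
```

```bash
cat >> h.py <<'E'
def arc(p0,a1):
    s=r.get_state();p=np.array(s["tcp_pos"]);R0=R.from_euler("xyz",s["eef_rot"],degrees=True)
    e=np.array([np.cos(np.radians(13)),np.sin(np.radians(13)),0]);z=np.array([0,0,1]);c=p0+.205*np.cos(np.radians(.84))*e-.003*z
    q=p-c;print("angle now",np.degrees(np.arctan2(q[2],-q@e))-.84,"radius",np.linalg.norm(q),"F",np.round(s["contact_force"],1),"w",s["gripper_width"])
    for a in a1:
        b=np.radians(a+.84);print(a,np.round(R0.inv().apply(c+.205*(-np.cos(b)*e+np.sin(b)*z)-p)/.15,3))
P0=np.array([.4667,-.2228,.0925])
E
python3 -c "
from h import *
arc(P0,[15,20,25,30,35])"
```

```text
angle now 9.988389752181286 radius 0.20520014089485336 F [ 2.   6.1 -2.7] w 0.03206713359258966
15 [-0.116  0.001  0.028]
20 [-0.229  0.001  0.065]
25 [-0.339  0.001  0.112]
30 [-0.444  0.001  0.168]
35 [-0.544  0.001  0.233]
```

Call:
send_rows --plan '[[[-0.093, 0.004, 0.021], [0, 0, 0]], [[-0.184, 0.004, 0.05], [0, 0, 0]], [[-0.273, 0.004, 0.084], [0, 0, 0]], [[-0.36, 0.004, 0.123], [0, 0, 0]], [[-0.444, 0.004, 0.168], [0, 0, 0]]]'

```text
time_s: 14.15
tcp_pos: [0.4955, -0.2162, 0.1959]
eef_rot: [-127.9, 89.8, -115.2]
contact_force: [4.6, -2.4, -4.9]
gripper_width: 0.0319
```

```bash
python3 -c "
from h import *
arc(P0,[34,38,42,46,50])"
```

```text
angle now 30.3882862455626 radius 0.20514229394007213 F [ 4.6 -2.4 -4.9] w 0.031883639955103175
34 [-0.072  0.     0.048]
38 [-0.148  0.     0.105]
42 [-0.221  0.     0.167]
46 [-0.288  0.     0.234]
50 [-0.351  0.001  0.306]
```

Call:
send_rows --plan '[[[-0.072, 0, 0.048], [0, 0, 0]], [[-0.148, 0, 0.105], [0, 0, 0]], [[-0.221, 0, 0.167], [0, 0, 0]], [[-0.288, 0, 0.234], [0, 0, 0]], [[-0.351, 0, 0.306], [0, 0, 0]]]'

```text
time_s: 14.65
tcp_pos: [0.5404, -0.2057, 0.249]
eef_rot: [-135.1, 89.8, -122.4]
contact_force: [3.0, -0.4, -5.4]
gripper_width: 0.0317
```

```bash
python3 -c "
from h import *
arc(P0,[52,54,56,58,60])"
```

```text
angle now 50.12898747026317 radius 0.20539175577369886 F [ 3.  -0.4 -5.4] w 0.0317138784419755
52 [-0.026 -0.     0.037]
54 [-0.054 -0.     0.075]
56 [-0.081  0.     0.115]
58 [-0.106  0.     0.155]
60 [-0.13   0.     0.196]
```

Call:
send_rows --plan '[[[-0.026, 0, 0.037], [0, 0, 0]], [[-0.054, 0, 0.075], [0, 0, 0]], [[-0.081, 0, 0.115], [0, 0, 0]], [[-0.106, 0, 0.155], [0, 0, 0]], [[-0.13, 0, 0.196], [0, 0, 0]]]'

```text
time_s: 15.15
tcp_pos: [0.5692, -0.1991, 0.2688]
eef_rot: [-143.2, 89.8, -130.5]
contact_force: [-1.7, -0.3, 0.6]
gripper_width: 0.0316
```

Call:
send_rows --plan '[[[0, 0, 0], [0, 0, 0]], [[0, 0, 0], [0, 0, 0]], [[0, 0, 0], [0, 0, 0]], [[0, 0, 0], [0, 0, 0]], [[0, 0, 0], [0, 0, 0]]]'

```text
time_s: 15.65
tcp_pos: [0.5691, -0.1991, 0.2688]
eef_rot: [-141.8, 89.8, -129.1]
contact_force: [-1.1, 0.0, 0.6]
gripper_width: 0.0317
```

```bash
python3 - <<'E'
from h import *
arc(P0,[60])
s=cap("scene");save(s,"open.png",(100,130,560,360),1.7);t=cap("top")
np.set_printoptions(precision=3,suppress=True)
for n in("bottle","reel","capacitor"):
    for nm,p in(("top",t),("scene",s)):
        for d in r.find_in(p,n)[:1]: print(n,nm,d["score"],d["uv"],pts(p,d["uv"])[0])
for d in r.trace(s,"driver")[:3]:
    c=max(cv2.findContours(d["mask"].astype(np.uint8),0,1)[0],key=cv2.contourArea)[:,0]
    print(d["score"],d["uv"],cv2.minAreaRect((pts(s,c,.017)[:,:2]*1000).astype(np.float32)))
E
```

```text
angle now 60.03301693545312 radius 0.20520132436983865 F [-1.1  0.   0.6] w 0.0316742208915158
60 [ 0.002 -0.    -0.   ]
bottle top 0.93 [132.2, 239.2] [0.556 0.425 0.085]
bottle scene 0.93 [515.3, 249.9] [0.57  0.42  0.072]
reel top 0.89 [472.8, 267.9] [ 0.507 -0.405  0.032]
reel scene 0.81 [146.6, 257.0] [ 0.509 -0.413  0.031]
capacitor top 0.18 [131.6, 240.1] [0.553 0.425 0.091]
capacitor scene 0.67 [330.0, 320.4] [ 0.707 -0.006  0.05 ]
0.81 [313.9, 207.0] ((353.07745361328125, -36.348567962646484), (172.17977905273438, 32.43931198120117), 25.997264862060547)
0.65 [405.4, 265.2] ((593.3736572265625, 180.08045959472656), (181.8412322998047, 26.372291564941406), 0.733220100402832)
0.2 [230.7, 270.0] ((507.7696228027344, -215.11585998535156), (343.9681701660156, 254.2413787841797), 12.87649154663086)
```

View pics/open.png

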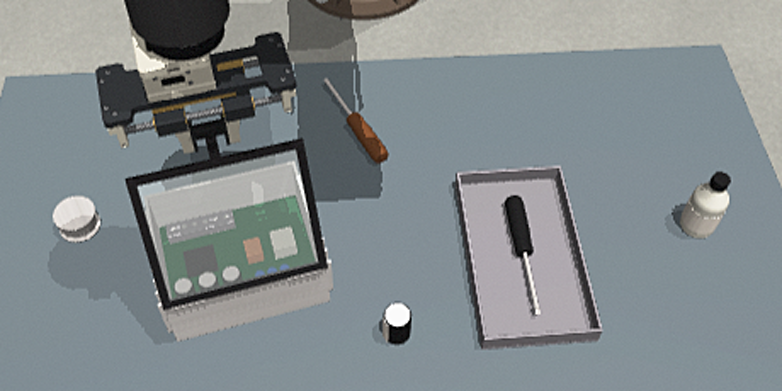

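The guard is held open at the grip (crop (212,140)), the driver is flat in the tray at (522,250), and the bystanders haven't moved. Handing in.

```bash
python3 -c "
from h import *
arc(P0,[60]);print(r.close_job())"
```

```text
angle now 60.05133117331925 radius 0.20520066588401453 F [-1.3 -0.5 -0.3] w 0.03141970674700962
60 [ 0.002 -0.    -0.   ]
the job is handed in; nothing more can be done
None
```

The screwdriver is in the tray and the guard is being held open at 60°. I handed the job in at about 16 s of the 58 s allowed; the hand-in gives no verdict.

- **Screwdriver:** I took the black-handled one off the closed guard and laid it flat in the tray. It was let go at about (0.594, 0.180), within 3 mm of the tray's centre. The orange-handled look-alike was left alone.
- **Guard:** I pinched the grip by its flat ends with 20 N and lifted it along its arc. The last check put it at 60.05°, worked out from the arm's position because the joint itself can't be read. The arc radius came out at 205.2 mm against 205 mm, and the fingers were still closed on the grip at 31–32 mm.
- **Bystanders:** The bottle, reel and capacitor were found within about 10 mm of their first positions, which is within the network's own scatter. In the last top view the network missed the capacitor, giving only a low-score hit on the bottle. The scene camera showed the capacitor in place.

The wrist force sensor read only about 1 N at the hold, too noisy to confirm the guard's load. The evidence that the fingers have hold of it is the finger width and the last picture.

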